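# Centre-punch the drill spot through the hook plate

### The arm

A 6-joint arm with a two-finger parallel gripper is mounted at the origin on the work surface. World frame = base frame: x ahead of the robot, y to its left, z up, the work surface at z = 0. Lengths are in m, angles in rad, forces in N, time in s.
With the tool pointing down it reaches from about 0.35 to 0.925 m from the base axis. Payload 6.4 kg.
Tool frame: the origin (TCP) lies between the finger pads; the fingertips stand robot.tip_reach ahead of it and the grasp point (between the pads) is the TCP (robot.tip_reach is the distance from the TCP to the fingertips, in m); z points along the fingers, y is the line along which they close (so a half turn about z gives the same grasp; the last joint's range is limited). The gripper opens to 85 mm and grips with 20 to 120 N. Pads are 22 mm wide; open, the fingers measure 114 mm over their backs; the gripper's body (76 mm by 85 mm) begins 54 mm behind the grasp point. The pads swing forward as they close: fully open they stand 13 mm farther back than shut.
Start: joints at [1.121, 0.245, 1.558, -0, 1.339, -0.174], TCP at [0.177, 0.625, 0.25] pointing down, gripper open.
Joint ranges: [-3.13, 3.13], [-1.02, 2.26], [0.13, 2.54], [-0.95, 4.09], [0.21, 2.88], [-2.74, 2.74]. Speed limits (rad/s): [2.57, 2.57, 3.14, 3.14, 3.14, 3.14].

### API

Orientations are given as [roll, pitch, yaw] about the fixed x, y, z axes, in that order (R = Rz(yaw) Ry(pitch) Rx(roll)).
In Python, from workcell import robot, vision gives the robot as it stands.
- The arm moves only by the shell command python3 -m jog 'ROWS'. ROWS is a JSON object of lists of equal length, an entry for each row: "travel": the shift along the tool's x, y, z in m, a list of three; "twist": the turn about the tool's z in degrees; "jaw": the opening, from -1 (shut) to 1 (fully open). A call has 1 to 10 rows; each row shifts and turns the commanded pose from where the row before left it, along the tool's axes as they then stand; what a row does not reach is not made up. A row lasts 1/10 s, in which the tool goes at most 50 mm and 8.59 degrees, less where a joint would pass 70% of its speed; a pose out of reach is approached as far as the arm can. A call is refused whole if a number of a shift passes 0.05 or a number of a turn 8.59, either way. A call with a gripper value outside its range is refused whole. The fingers move at their own pace and stop on an object; the grip force is fixed at half the most. Time passes only in rows, so rows that do not move let the fingers close. It gives the time, the measured TCP pose, the force, the opening and the grip force at its end, in the units of the state.
- robot.observe(): the state, without advancing time (a new reading comes with each control period).
- vision.snapshot(name): name is "scene" or "top" or "wrist"; returns a dict with "image" (420x560x3 uint8, blue, green, red), "range_z" (420x560 float32, m along the optical axis (not along the pixel's ray), 0 where there is no reading), "fov_y" (degrees; the focal length in pixels is half the picture's height over the tangent of half this angle, whatever the lens; pixels are square), "cx", "cy" (the principal point, pixels), "T" (4x4, takes a point from camera to world coordinates). Camera axes: x right, y down, z forward; pixel columns grow to the right and rows downward; lengths in m; the calibration is good to about 2 mm. A picture is of the moment at which its call begins.
- robot.finish_job(): hands the job in; it is judged then, once.
The state is a dict: "t": time; "q": joint angles; "joint_velocities": joint speeds; "effort": joint torques, N m; "position": TCP position; "tcp_rot": TCP orientation; "ft_force": force on the tool from outside, world axes, zero at the start; "ft_torque": the same for the moment, N m; "opening": opening from 0.0 (shut) to 1.0 (fully open); "gripper_force": force on a finger pad.
Only numpy, scipy, OpenCV 4.12 (cv2) and the standard library are available. Lean on these libraries where they do the work, as an engineer would, in place of code of your own. Each camera call takes 0.05 s, during which the arm holds its last target. There are 200 camera calls.

### The job

Take the spring-loaded centre punch out of the walnut tool block, set its point gently into the hook plate's free screw hole, down onto the board, and press straight down until its hidden spring snaps; then let up, without leaning on it any harder. Put the punch back in its bore in the block, point down and fully home, let go, and leave the things around undisturbed.

Things in the scene. Friction and masses are not known exactly. Their poses are not given: they have to be found in the camera images.
- punch: Spring-loaded centre punch, steel, 134 mm long, 180 g, upright in the block, point down. Origin on its axis where a new point's tip would be; +z up its axis. From there: point (4.8 mm diameter, round end) 0-26 mm, nose (8.4 mm) 26-36 mm, flat shoulder, then barrel (15 mm diameter, grip anywhere) 36-134 mm. The point was reground: the real tip is 0 to 8 mm above the origin, told by no reading.
- nose (a point): On the punch's axis at the lower end of its nose, 26 mm above the punch's origin, where the point comes out. With the spring at rest the real tip is 18 to 26 mm below this point; it slides up into the nose as the punch is pressed.
- plunger (a joint): How far the point is pushed into the nose (m): 0 at rest, 0.0105 at a hard stop. Spring return. About 4 N starts it, rising evenly to 6.5 N at 6.5 mm, then quickly to 9 to 11 N near 8 mm, where the spring snaps: the force collapses to about 5 N at full stroke. Beyond 9.2 mm it has snapped. Then it is solid and force climbs steeply; over 15 N bruises the cedar.
- board: Cedar board 280 (its y) x 89 x 19 mm, lying flat and held fast. Origin under its centre. The hook plate lies on its top, centred and parallel to it.
- plate: Black steel hook plate, 140 (its y) x 34 x 5 mm, held fast on the board. Origin under its centre, on the board's top. Brass screw at its -y end; a round-bar hook at y -27 to +17 mm, up to 71 mm above the table; the free screw hole, with a bright bare rim 13 mm across, at its +y end.
- free_hole (a point): Centre of the free screw hole, level with the plate's top face (24 mm above the table), 52 mm from the plate's centre along its +y. The hole is 6.5 mm in diameter, goes through the 5 mm plate, and the bare board is its bottom: the drill spot belongs there.
- block: Walnut tool block 70 (x) x 110 (y) x 62 mm high, held fast. Origin under its centre. The punch stands in the bore at its +y end; in its -y half five drill bits stand up to 18 mm above the top, 44 mm or more from the bore's centre.
- seat (a point): Centre of the punch's bore in the block's top face (62 mm above the table), 26 mm from the block's centre along its +y. The bore is 18 mm in diameter for 24 mm, then 12 mm in diameter to the table. The punch's shoulder rests on that step: fully home, the nose point is 34 mm below this point.
- dispenser: Empty white plastic push dispenser, 64 mm in diameter and 168 mm high, loose and light. Origin under its centre. Leave alone.
- case: Hard sunglasses case with the lid open, 165 mm (its y) by about 85 mm, 100 mm high with the lid, mirrored sunglasses inside, loose. Origin under the lower shell's centre. Leave alone.
- dish: Red ceramic dish, 110 mm in diameter and 28 mm high, loose. Origin under its centre. Leave alone.
- coaster: Round walnut coaster, 100 mm in diameter, 9 mm thick, under the tumbler. Origin under its centre.
- tumbler: Glass tumbler, 72 mm in diameter and 115 mm high, on the coaster, loose. Origin under its centre. Leave alone.

How it is judged:
By the outcome, as a careful person would: the job done as asked, in the order asked, and still so for the second after the job is handed in, with the robot touching nothing.
It also fails if it takes over 64 s, if anything falls off the work surface, if the arm or the gripper's body presses on something with over 40 N, if the wrist force passes 120 N, or if a joint passes its speed limit or range.

## Working session

There is one attempt and no reset: what is moved stays moved. The work goes in short steps, Python scripts to look and compute and a shell command to move; the robot and the scene stay as the last step left them, time stands still between calls to the robot, and variables do not carry over. Pictures are saved under pics/ and viewed, at most 10 in all, crops included, and the job is handed in when it is done.

```bash
mkdir -p pics; ls; cat > h.py <<'E'
from workcell import robot, vision
import numpy as np, cv2
def snap(n,out):
    s=vision.snapshot(n); cv2.imwrite(f'pics/{out}.png',s['image']); np.savez(f'pics/{out}.npz',**s); return s
def load(out): return dict(np.load(f'pics/{out}.npz'))
def px(s,u,v,z=None,h=None):
    f=210/np.tan(np.radians(float(s['fov_y']))/2)
    d=np.array([(u-s['cx'])/f,(v-s['cy'])/f,1.]); T=s['T']
    if h is not None:
        w=T[:3,:3]@d; return T[:3,3]+w*(h-T[2,3])/w[2]
    z=s['range_z'][int(round(v)),int(round(u))] if z is None else z
    return T[:3,:3]@(d*z)+T[:3,3]
def cloud(s):
    f=210/np.tan(np.radians(float(s['fov_y']))/2); v,u=np.mgrid[:420,:560]; z=s['range_z']
    p=np.stack([(u-s['cx'])/f*z,(v-s['cy'])/f*z,z],-1)@s['T'][:3,:3].T+s['T'][:3,3]; p[z==0]=np.nan; return p
E
python3 - <<'E'
from h import *
a=snap('top','top0');b=snap('scene','scene0')
for s in(a,b):print(s['T'].round(3),s['fov_y'],s['cx'],s['cy'])
print(robot.observe(),robot.tip_reach)
E
```

```text
pics
[[-4.000e-03 -9.930e-01  1.170e-01  5.230e-01]
 [-1.000e+00  4.000e-03  0.000e+00 -2.000e-03]
 [-1.000e-03 -1.170e-01 -9.930e-01  1.202e+00]
 [ 0.000e+00  0.000e+00  0.000e+00  1.000e+00]] 56.875444846556576 280.4824439891497 208.3445874823135
[[-0.66   0.592 -0.463  1.153]
 [ 0.751  0.508 -0.421  0.475]
 [-0.014 -0.625 -0.78   0.955]
 [ 0.     0.     0.     1.   ]] 46.71819199635128 283.07797733726545 203.10692037965154
{'t': 0.1, 'q': array([ 1.12089003e+00,  2.45741669e-01,  1.55891533e+00,  3.33156152e-05,
        1.33869280e+00, -1.74104064e-01]), 'joint_velocities': array([-0.00105366, -0.00220002, -0.00111165, -0.00117203, -0.00053096,
       -0.00107032]), 'effort': array([-5.81830682e-04, -4.30672574e+01, -3.27128005e+01, -1.26921850e-04,
        2.83352420e-03, -3.59770453e-06]), 'position': array([0.17678722, 0.62500378, 0.24927964]), 'tcp_rot': array([-3.13986769e+00, -3.36301708e-04,  2.86578244e+00]), 'ft_force': array([-0.42606894,  0.30664371,  0.14939716]), 'ft_torque': array([-0.03729475,  0.05567302, -0.03480876]), 'gripper_force': 0.0, 'opening': 1.0039214079651047} 0.019
```

View pics/top0.png

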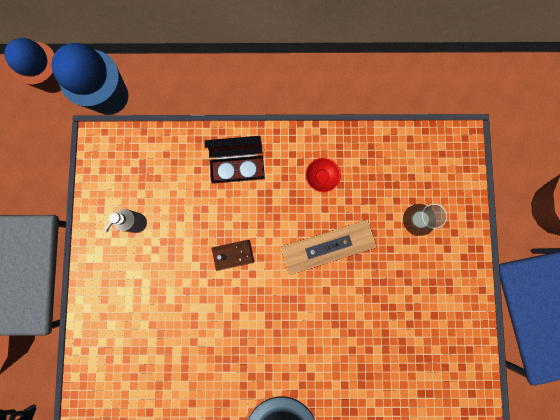

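View pics/scene0.png

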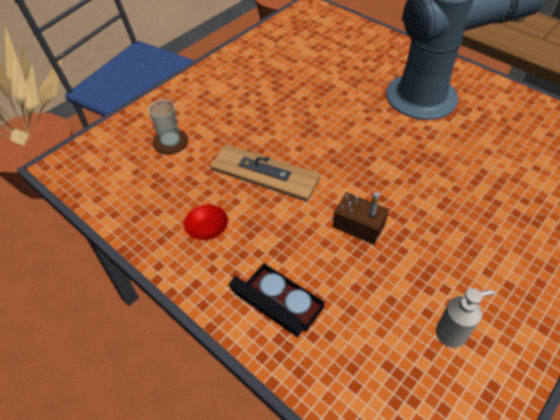

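```bash
python3 - <<'E'
from h import *
s=load('top0');I=s['image'][215:285,200:390]
cv2.imwrite('pics/crop1.png',cv2.resize(I,None,fx=4.2,fy=4.2,interpolation=cv2.INTER_CUBIC))
p=cloud(s)
def fit(lo,hi,box):
    u0,v0,u1,v1=box; q=p[v0:v1,u0:u1].reshape(-1,3); q=q[(q[:,2]>lo)&(q[:,2]<hi)]
    r=cv2.minAreaRect((q[:,:2]*1000).astype(np.float32)); print(len(q),r,np.median(q,0),q[:,2].min(),q[:,2].max()); return q
fit(.055,.068,(195,230,265,280));fit(.012,.022,(270,215,390,285));fit(.09,.2,(195,230,265,280));fit(.0225,.028,(295,225,360,265))
E
```

```text
849 ((520.3493041992188, 140.90911865234375), (69.99980926513672, 110.13130187988281), 12.045320510864258) [0.52263906 0.13982862 0.06176747] 0.055512722544865944 0.06768636923184035
2077 ((543.5914916992188, -146.78750610351562), (89.1753921508789, 280.03985595703125), 17.021272659301758) [ 0.54327394 -0.14592166  0.01877633] 0.01202554520234922 0.021999749932435142
33 ((514.8203735351562, 165.50830078125), (13.17906665802002, 11.146925926208496), 87.09736633300781) [0.51479314 0.16360027 0.13329999] 0.09291586814406361 0.1393868972928538
419 ((544.5882568359375, -149.97134399414062), (85.29899597167969, 205.0332794189453), 16.412090301513672) [ 0.54271456 -0.14541062  0.02421384] 0.022502194017510302 0.027995721323469835
```

View pics/crop1.png

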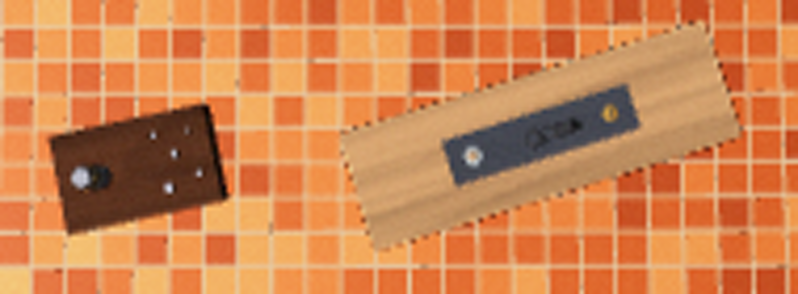

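The top view shows the punch top at about (219,257), the bright hole rim at (312.6,252), and the block and board edges. The fits give block yaw 12° and board yaw 17°. I'll move towards the punch.

```bash
python3 -m jog '{"travel":[[-0.022,-0.017,0],[-0.022,-0.017,0],[-0.022,-0.017,0],[-0.022,-0.017,0],[-0.022,-0.017,0],[-0.022,-0.017,0],[-0.022,-0.017,0],[-0.022,-0.017,0],[-0.022,-0.017,0],[-0.022,-0.017,0]],"twist":[0,0,0,0,0,0,0,0,0,0],"jaw":[1,1,1,1,1,1,1,1,1,1]}'
python3 -m jog '{"travel":[[-0.022,-0.017,0],[-0.022,-0.017,0],[-0.022,-0.017,0],[-0.022,-0.017,0],[-0.022,-0.017,0],[-0.022,-0.017,0],[-0.022,-0.017,0],[-0.022,-0.017,0],[-0.022,-0.017,0],[-0.022,-0.017,0]],"twist":[0,0,0,0,0,0,0,0,0,0],"jaw":[1,1,1,1,1,1,1,1,1,1]}'
python3 -m jog '{"travel":[[0,0,0],[0,0,0],[0,0,0],[0,0,0],[0,0,0],[0,0,0],[0,0,0],[0,0,0],[0,0,0],[0,0,0]],"twist":[6.2,6.2,6.2,6.2,6.2,6.2,6.2,6.2,6.2,6.2],"jaw":[1,1,1,1,1,1,1,1,1,1]}'
python3 -m jog '{"travel":[[0,0,0],[0,0,0]],"twist":[0,0],"jaw":[1,1]}'
python3 - <<'E'
from h import *
t=load('top0'); print('hole',px(t,200+473/4.2,215+155/4.2,h=.024),'ptop',px(t,200+80/4.2,215+177/4.2,h=.136))
s=snap('wrist','w1'); print(s['T'].round(3),s['fov_y'],s['cx'],s['cy'])
E
```

```text
t: 1.1
position: [0.3427, 0.4008, 0.2498]
tcp_rot: [-3.141, -0.0, 2.866]
ft_force: [1.3, 0.1, 0.2]
opening: 1.001
gripper_force: 0.0
t: 2.1
position: [0.5081, 0.1774, 0.2498]
tcp_rot: [-3.141, -0.001, 2.866]
ft_force: [0.3, 0.3, -0.3]
opening: 1.003
gripper_force: 0.0
t: 3.1
position: [0.5075, 0.1784, 0.2498]
tcp_rot: [-3.141, -0.0, 1.779]
ft_force: [-0.2, -0.3, -0.3]
opening: 0.998
gripper_force: 0.0
t: 3.3
position: [0.5076, 0.1785, 0.25]
tcp_rot: [-3.141, -0.0, 1.786]
ft_force: [0.0, 0.3, 0.4]
opening: 1.0
gripper_force: 0.0
hole [ 0.5282486  -0.09839376  0.024     ] ptop [0.51442416 0.1661684  0.136     ]
[[ 0.977  0.203  0.067  0.489]
 [ 0.214 -0.926 -0.31   0.257]
 [-0.001  0.318 -0.948  0.374]
 [ 0.     0.     0.     1.   ]] 61.91005674133228 283.7448364021271 212.82284087005763
```

View pics/w1.png

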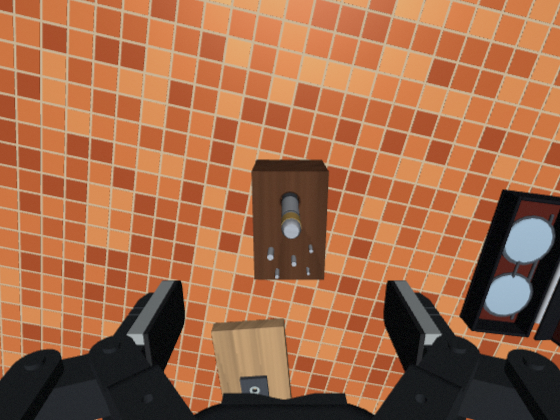

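The wrist view shows the block, with the punch top at about (291,229) and the free hole at the bottom at about (255,390).

```bash
python3 - <<'E'
from h import *
s=load('w1'); print(px(s,291,229,h=.136),px(s,255,390,h=.024))
p=cloud(s)
q=p.reshape(-1,3);m=(abs(q[:,0]-.515)<.03)&(abs(q[:,1]-.166)<.03)&(q[:,2]>.075);q=q[m];print(len(q),q.min(0),q.max(0),np.median(q,0))
t=q[q[:,2]>.13];print(t.mean(0),len(t))
q=p.reshape(-1,3);m=(abs(q[:,0]-.52)<.09)&(abs(q[:,1]-.141)<.09)&(abs(q[:,2]-.062)<.004);print(cv2.minAreaRect((q[m][:,:2]*1000).astype(np.float32)))
o=robot.observe();y=o['tcp_rot'][2];d=np.array([.515,.166])-o['position'][:2];print('tool move',d@[np.cos(y),np.sin(y)],d@[np.sin(y),-np.cos(y)])
E
```

```text
[0.51415317 0.1679517  0.136     ] [ 0.52943246 -0.0972467   0.024     ]
4494 [0.48500205 0.16027816 0.07503668] [0.54483341 0.19567029 0.31790278] [0.50763818 0.18689977 0.30896212]
[0.50544051 0.18611066 0.29613196] 4126
((519.66943359375, 141.26841735839844), (70.16700744628906, 111.15360260009766), 12.133230209350586)
tool move -0.013731277913336226 0.004546224619782575
```

```bash
python3 -m jog '{"travel":[[-0.0066,0.0021,0.01],[-0.0066,0.0021,0.02],[0,0,0.02],[0,0,0.02],[0,0,0.02],[0,0,0.02],[0,0,0.02],[0,0,0.02],[0,0,0.002],[0,0,0]],"twist":[0,0,0,0,0,0,0,0,0,0],"jaw":[1,1,1,1,1,1,1,1,1,1]}'
python3 -m jog '{"travel":[[0,0,0],[0,0,0],[0,0,0],[0,0,0],[0,0,0],[0,0,0],[0,0,0],[0,0,0],[0,0,0],[0,0,0]],"twist":[0,0,0,0,0,0,0,0,0,0],"jaw":[0.5,0,-0.2,-0.4,-0.6,-0.7,-0.8,-0.9,-1,-1]}'
python3 -m jog '{"travel":[[0,0,0],[0,0,0],[0,0,0]],"twist":[0,0,0],"jaw":[-1,-1,-1]}'
python3 - <<'E'
from h import *
o=robot.observe();print(o['position'],o['tcp_rot'])
s=snap('wrist','w2')
E
```

```text
t: 4.35
position: [0.5143, 0.1662, 0.0976]
tcp_rot: [-3.14, -0.0, 1.784]
ft_force: [-0.1, -1.1, 0.1]
opening: 0.999
gripper_force: 0.0
t: 5.35
position: [0.5149, 0.1665, 0.0987]
tcp_rot: [3.141, 0.0, 1.784]
ft_force: [-0.2, -0.4, 4.4]
opening: 0.158
gripper_force: 58.4
t: 5.65
position: [0.5149, 0.1665, 0.0987]
tcp_rot: [3.141, 0.0, 1.784]
ft_force: [-0.5, -0.2, 4.7]
opening: 0.156
gripper_force: 58.5
[0.51488351 0.1665108  0.0986569 ] [3.14121566e+00 1.40339862e-05 1.78369979e+00]
```

View pics/w2.png

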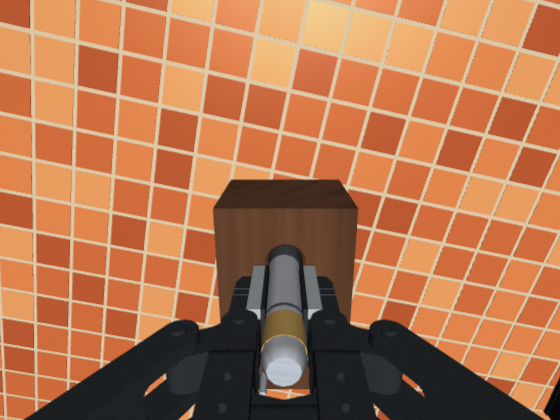

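The punch is gripped, with its barrel between the pads at about (285,310) and still vertical in its bore. I'll lift it and carry it to the hole.

```bash
python3 -m jog '{"travel":[[0,0,-0.006],[0,0,-0.012],[0,0,-0.015],[0,0,-0.015],[0,0,-0.015],[0,0,-0.015],[0,0,-0.015],[0,0,-0.015],[0,0,-0.012],[0,0,0]],"twist":[0,0,0,0,0,0,0,0,0,0],"jaw":[-1,-1,-1,-1,-1,-1,-1,-1,-1,-1]}'
python3 -m jog '{"travel":[[-0.013,-0.002,0],[-0.026,-0.0043,0],[-0.026,-0.0043,0],[-0.03,-0.0050,0],[-0.03,-0.005,0],[-0.03,-0.005,0],[-0.03,-0.005,0],[-0.03,-0.005,0],[-0.026,-0.0043,0],[-0.0204,-0.0028,0]],"twist":[0,0,0,0,0,0,0,0,0,0],"jaw":[-1,-1,-1,-1,-1,-1,-1,-1,-1,-1]}'
python3 -m jog '{"travel":[[0,0,0.015],[0,0,0.02],[0,0,0.02],[0,0,0.015],[0,0,0],[0,0,0],[0,0,0]],"twist":[0,0,0,0,0,0,0],"jaw":[-1,-1,-1,-1,-1,-1,-1]}'
python3 - <<'E'
from h import *
o=robot.observe();print(o['position'],o['tcp_rot'],o['ft_force'],o['ft_torque'])
s=snap('wrist','w3');print(s['T'].round(4))
cv2.imwrite('pics/w3c.png',cv2.resize(s['image'][200:350,180:380],None,fx=4,fy=4,interpolation=cv2.INTER_CUBIC))
E
```

```text
t: 6.7
position: [0.5159, 0.1666, 0.2208]
tcp_rot: [3.137, 0.0, 1.784]
ft_force: [0.5, -0.1, -1.9]
opening: 0.161
gripper_force: 58.8
t: 7.7
position: [0.5271, -0.1002, 0.217]
tcp_rot: [-3.139, -0.001, 1.782]
ft_force: [0.5, 0.3, -1.7]
opening: 0.157
gripper_force: 58.7
t: 8.4
position: [0.5288, -0.0982, 0.1493]
tcp_rot: [3.14, 0.001, 1.784]
ft_force: [0.4, -0.8, -1.4]
opening: 0.158
gripper_force: 58.7
[ 0.52884702 -0.09820671  0.14932036] [3.14008406e+00 1.08066009e-03 1.78396473e+00] [ 0.43968656 -0.80515587 -1.39386437] [-0.03241366 -0.01906447  0.03117783]
[[ 0.9772  0.2008  0.0688  0.5106]
 [ 0.2122 -0.9264 -0.3111 -0.0197]
 [ 0.0013  0.3186 -0.9479  0.2733]
 [ 0.      0.      0.      1.    ]]
```

View pics/w3c.png

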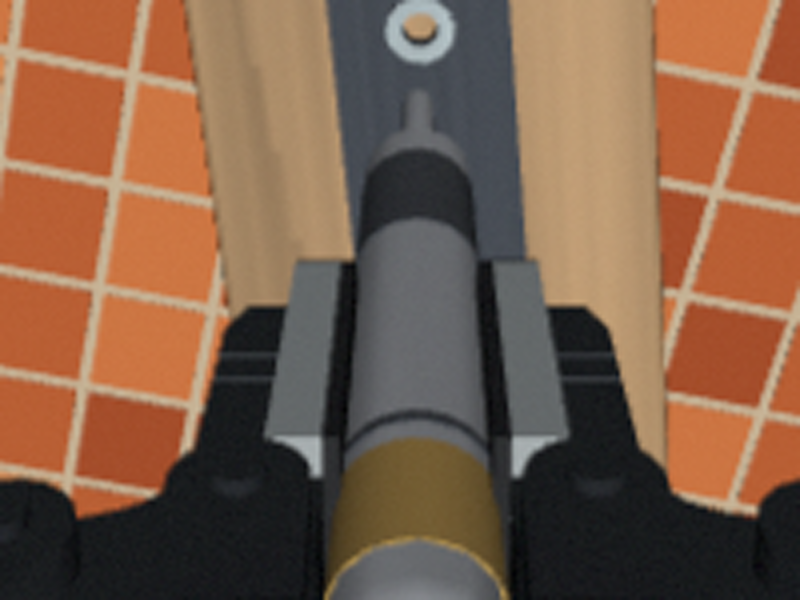

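The crop shows the point tip at crop (418,90) and the hole centre at (420,31), which is full-image (284.5,222.5) and (285,207.8). I'll fit the punch axis and hole in the same camera frame so calibration errors cancel.

```bash
python3 - <<'E'
from h import *
from scipy.optimize import least_squares
s=load('w3');o=robot.observe();P=o['position'];p=cloud(s)
f=210/np.tan(np.radians(float(s['fov_y']))/2)
def proj(X):
    c=s['T'][:3,:3].T@(np.array(X)-s['T'][:3,3]); return np.array([s['cx']+f*c[0]/c[2],s['cy']+f*c[1]/c[2]])
for k in(0,.004,.008,.026,.036,.134): print(k,proj([P[0],P[1],P[2]-.0967+k]).round(1))
hole=px(s,285,207.75,h=.024);print('hole',hole, px(s,285,207.75), proj([*hole[:2],.024]))
q=p[235:310,262:308].reshape(-1,3);d=np.hypot(q[:,0]-P[0],q[:,1]-P[1]);q=q[(d<.0105)&(q[:,2]>.092)&(q[:,2]<.17)]
def r(a): c=a[:2]+np.outer(q[:,2]-.13,a[2:]); return np.hypot(*(q[:,:2]-c).T)-.0075
a=least_squares(r,[P[0],P[1],0,0],loss='soft_l1',f_scale=.0005).x;print('axis@.13',a,len(q),np.abs(r(a)).mean())
# white-ish hole rim blob
g=s['image'][195:222,268:302]; print(g.mean(2).astype(int)[4:24:1,4:30:2])
E
```

```text
0 [285.2 222.1]
0.004 [285.2 224.2]
0.008 [285.3 226.3]
0.026 [285.4 237. ]
0.036 [285.5 243.7]
0.134 [287.5 371.8]
hole [ 0.52874974 -0.09737312  0.024     ] [ 0.52910828 -0.09890617  0.01908173] [285.   207.75]
axis@.13 [ 0.52777994 -0.0982282  -0.00216904 -0.00279728] 2299 0.00026871100788426077
[[ 74  77  77  76  76 106 155 138  95  77  79  78  76]
 [ 73  75  77  75 108 164 179 175 161  90  81  76  76]
 [ 73  74  77  68 163 180 179 183 183 137  78  76  76]
 [ 74  75  77 121 178 178 181 183 181 177  98  77  75]
 [ 73  75  77 161 177 173 163 166 179 186 139  77  75]
 [ 74  76  93 177 177 162 151 150 169 185 139  76  76]
 [ 74  76  99 182 175 154 150 147 152 184 173  86  77]
 [ 75  76 116 182 146 153 149 147 131 177 186  92  74]
 [ 72  76 137 181 126 146 150 148 102 176 186  87  75]
 [ 74  75 129 181 134 123 150 147  69 176 188  86  78]
 [ 75  73 122 182 167  75 103  97  83 182 187  81  75]
 [ 75  74  96 182 178 102  56  52 149 184 173  77  75]
 [ 74  72  77 175 180 163 123 133 177 184 144  77  76]
 [ 73  75  79 139 179 178 168 172 182 184 104  79  77]
 [ 73  74  76  93 172 180 179 181 183 159  80  78  74]
 [ 75  74  77  76 124 176 179 180 159 106  78  79  74]
 [ 74  75  76  77  81 118 132 149 104  76  77  77  76]
 [ 75  73  76  77  75  75  84  97  76  76  77  79  74]
 [ 75  74  77  77  72  73  74  76  74  73  77  79  74]
 [ 74  73  75  75  74  77  76  77  77  76  77  78  74]]
```

```bash
python3 -m jog '{"travel":[[0.0003,0.0007,0.006],[0,0,0.006],[0,0,0.006],[0,0,0.006],[0,0,0],[0,0,0],[0,0,0]],"twist":[0,0,0,0,0,0,0],"jaw":[-1,-1,-1,-1,-1,-1,-1]}'
python3 - <<'E'
from h import *
o=robot.observe();print(o['position'],o['tcp_rot'],o['ft_force'])
s=snap('wrist','w4')
cv2.imwrite('pics/w4c.png',cv2.resize(s['image'][205:265,245:325],None,fx=10,fy=10,interpolation=cv2.INTER_CUBIC))
E
```

```text
t: 9.15
position: [0.529, -0.0977, 0.1245]
tcp_rot: [3.141, 0.0, 1.784]
ft_force: [-0.0, 0.3, -1.5]
opening: 0.157
gripper_force: 58.7
[ 0.52899512 -0.09772008  0.1244972 ] [3.14125677e+00 2.77219457e-04 1.78367280e+00] [-8.27666637e-04  2.92442370e-01 -1.52050555e+00]
```

View pics/w4c.png

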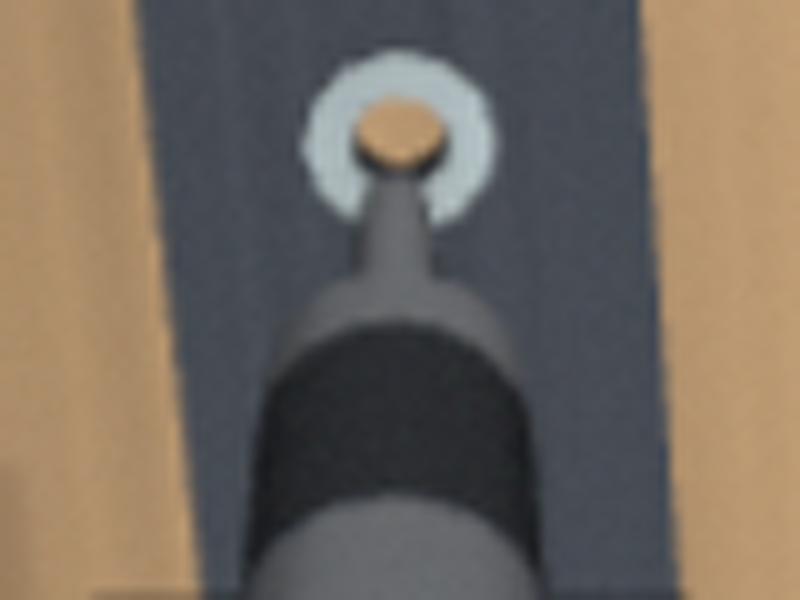

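The crop shows the rim centre at (400,143), the point axis at column 396 and the visible tip end at row 178. So the punch needs to go about 0.25 mm along +tool y. I'll check tool x with a depth fit.

```bash
python3 - <<'E'
from h import *
from scipy.optimize import least_squares
s=load('w4');P=robot.observe()['position'];p=cloud(s)
f=210/np.tan(np.radians(float(s['fov_y']))/2)
def proj(X):
    c=s['T'][:3,:3].T@(np.array(X)-s['T'][:3,3]); return np.array([s['cx']+f*c[0]/c[2],s['cy']+f*c[1]/c[2]])
g=s['image'].mean(2); m=np.zeros((420,560),np.uint8); m[207:232,270:300]=(g[207:232,270:300]>120)
c=max(cv2.findContours(m,cv2.RETR_EXTERNAL,cv2.CHAIN_APPROX_NONE)[0],key=cv2.contourArea)
h=cv2.convexHull(c);h=h[h[:,0,1]<224];e=cv2.fitEllipse(h);print(e)
print('rim z',np.nanmedian(p[210:213,280:291,2]))
hole=px(s,285-.05,219.3-.45,h=.024);print('hole',hole,px(s,*e[0],h=.024))
q=p[240:310,255:315].reshape(-1,3)
for lo,hi in((.068,.084),(.084,.10),(.10,.125)):
    d=np.hypot(q[:,0]-P[0],q[:,1]-P[1]);k=q[(d<.0105)&(q[:,2]>lo)&(q[:,2]<hi)]
    r=lambda a:np.hypot(*(k[:,:2]-a).T)-.0075
    a=least_squares(r,P[:2],loss='soft_l1',f_scale=.0005).x;print('axis',lo,a,len(k),np.abs(r(a)).mean())
k=p[222:232,278:290].reshape(-1,3);d=np.hypot(k[:,0]-P[0],k[:,1]-P[1]);k=k[(d<.006)&(k[:,2]>.027)];print('point',len(k),k[:,2].min(),k[:,2].max(),k.mean(0))
if len(k)>5:
    r=lambda a:np.hypot(*(k[:,:2]-a).T)-.0024
    print(least_squares(r,P[:2]).x)
a=np.array([np.cos(1.784),np.sin(1.784)]);b=np.array([a[1],-a[0]])
print('P',P,'tool axes',a,b)
for z in(.028,.032,.036):print(z,proj([*P[:2],z]))
E
```

```text
((284.4915771484375, 219.16929626464844), (18.35013198852539, 19.107370376586914), 71.41073608398438)
rim z 0.02461365612627542
hole [ 0.52863211 -0.09686666  0.024     ] [ 0.5283763  -0.09715802  0.024     ]
axis 0.068 [ 0.52789675 -0.09747677] 209 0.00015983780904029756
axis 0.084 [ 0.5279027 -0.0976179] 422 0.00022611970175271507
axis 0.1 [ 0.52794279 -0.09784448] 881 0.0002700925080344582
point 67 0.033881166403505386 0.05125689101971109 [ 0.52760741 -0.09579684  0.04284468]
[ 0.52800689 -0.09765978]
P [ 0.52903651 -0.09772231  0.1246043 ] tool axes [-0.21159212  0.97735806] [0.97735806 0.21159212]
0.028 [285.28813393 222.1402726 ]
0.032 [285.3146782  224.22104022]
0.036 [285.34210887 226.37129269]
```

```bash
python3 -m jog '{"travel":[[0.0003,0.00035,0.001],[0,0,0.001],[0,0,0.001],[0,0,0.001],[0,0,0.001],[0,0,0],[0,0,0]],"twist":[0,0,0,0,0,0,0],"jaw":[-1,-1,-1,-1,-1,-1,-1]}'
python3 - <<'E'
from h import *
o=robot.observe();P=o['position'];print(P,o['tcp_rot'],o['ft_force'])
s=snap('wrist','w5');p=cloud(s)
cv2.imwrite('pics/w5c.png',cv2.resize(s['image'][205:250,255:315],None,fx=13,fy=13,interpolation=cv2.INTER_CUBIC))
k=p[215:235,278:290].reshape(-1,3);d=np.hypot(k[:,0]-P[0],k[:,1]-P[1]);k=k[(d<.006)];print(np.sort(k[:,2])[::6].round(4))
E
```

```text
t: 9.9
position: [0.5291, -0.0972, 0.1193]
tcp_rot: [-3.142, -0.0, 1.784]
ft_force: [0.3, -0.4, -1.2]
opening: 0.153
gripper_force: 58.7
[ 0.52906562 -0.09723346  0.11925473] [-3.14151697e+00 -5.61948367e-05  1.78367761e+00] [ 0.32333905 -0.42912612 -1.18321805]
[0.0182 0.019  0.0194 0.0196 0.0197 0.0199 0.0208 0.0236 0.0239 0.0241
 0.0243 0.0244 0.0247 0.0248 0.0249 0.025  0.0251 0.0251 0.0253 0.0255
 0.0294 0.0312 0.0328 0.0353 0.0364 0.0373 0.0386 0.0399 0.0411 0.0431
 0.0448]
```

View pics/w5c.png

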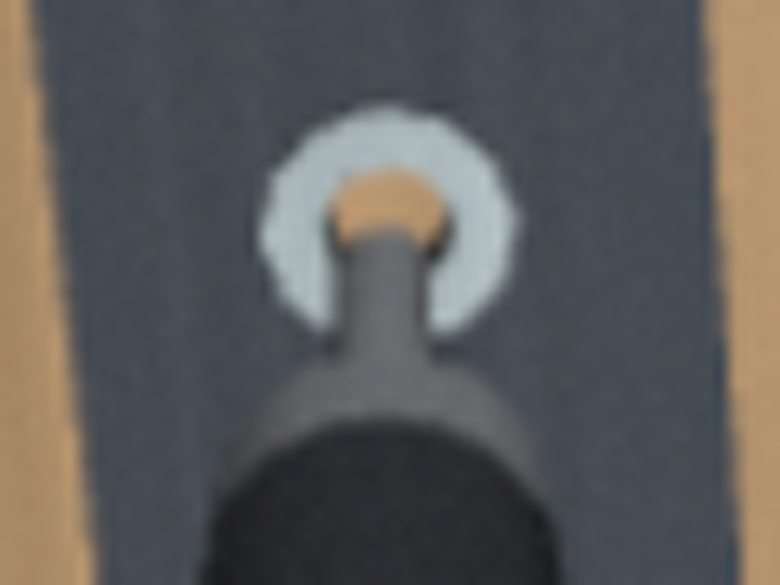

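The rim centre is at crop (389,228) and the point axis at column 385, so I'll shift 0.2 mm more along +tool y. The tip is about 5 mm above the plate. I'll descend and watch the force.

```bash
python3 -m jog '{"travel":[[0,0.0002,0.001],[0,0,0.001],[0,0,0.001],[0,0,0.001],[0,0,0.001],[0,0,0],[0,0,0]],"twist":[0,0,0,0,0,0,0],"jaw":[-1,-1,-1,-1,-1,-1,-1]}'
for i in 1 ; do python3 -m jog '{"travel":[[0,0,0.0005],[0,0,0.0005],[0,0,0]],"twist":[0,0,0],"jaw":[-1,-1,-1]}'; done
python3 -m jog '{"travel":[[0,0,0.0005],[0,0,0.0005],[0,0,0]],"twist":[0,0,0],"jaw":[-1,-1,-1]}'
```

```text
t: 10.65
position: [0.5293, -0.0972, 0.1143]
tcp_rot: [-3.142, -0.0, 1.784]
ft_force: [-0.3, -0.9, -1.5]
opening: 0.158
gripper_force: 58.7
t: 10.95
position: [0.5292, -0.0972, 0.1132]
tcp_rot: [-3.142, -0.0, 1.784]
ft_force: [-0.3, 0.6, -0.4]
opening: 0.158
gripper_force: 58.7
t: 11.25
position: [0.5294, -0.0973, 0.1125]
tcp_rot: [3.141, 0.0, 1.784]
ft_force: [-0.5, -0.2, -0.4]
opening: 0.158
gripper_force: 58.9
```

```bash
python3 -m jog '{"travel":[[0,0,0.0005],[0,0,0]],"twist":[0,0],"jaw":[-1,-1]}'|sed -n '1,4p'
python3 -m jog '{"travel":[[0,0,0.0005],[0,0,0]],"twist":[0,0],"jaw":[-1,-1]}'|sed -n '1,4p'
python3 -m jog '{"travel":[[0,0,0.0005],[0,0,0]],"twist":[0,0],"jaw":[-1,-1]}'|sed -n '1,4p'
python3 -m jog '{"travel":[[0,0,0.0005],[0,0,0]],"twist":[0,0],"jaw":[-1,-1]}'|sed -n '1,4p'
```

```text
t: 11.45
position: [0.5295, -0.0973, 0.1122]
tcp_rot: [3.141, 0.0, 1.784]
ft_force: [-1.5, 0.4, 3.2]
t: 11.65
position: [0.5295, -0.0973, 0.1116]
tcp_rot: [3.141, 0.0, 1.784]
ft_force: [-0.5, 0.2, 2.5]
t: 11.85
position: [0.5295, -0.0972, 0.1109]
tcp_rot: [3.141, 0.0, 1.784]
ft_force: [-0.8, 0.1, 4.0]
t: 12.05
position: [0.5294, -0.0973, 0.1104]
tcp_rot: [3.141, 0.0, 1.784]
ft_force: [-0.9, 1.1, 2.7]
```

Contact was felt at TCP z of about 0.112. I'll check that the point is in the hole and not on the rim.

```bash
python3 - <<'E'
from h import *
o=robot.observe();print(o['position'],o['ft_force'],o['ft_torque'])
s=snap('wrist','w6')
cv2.imwrite('pics/w6c.png',cv2.resize(s['image'][205:250,255:315],None,fx=13,fy=13,interpolation=cv2.INTER_CUBIC))
E
```

```text
[ 0.5294318  -0.09726346  0.11037538] [-0.85890387  1.05310791  2.71840724] [ 0.06390039  0.16109823 -0.01284245]
```

View pics/w6c.png

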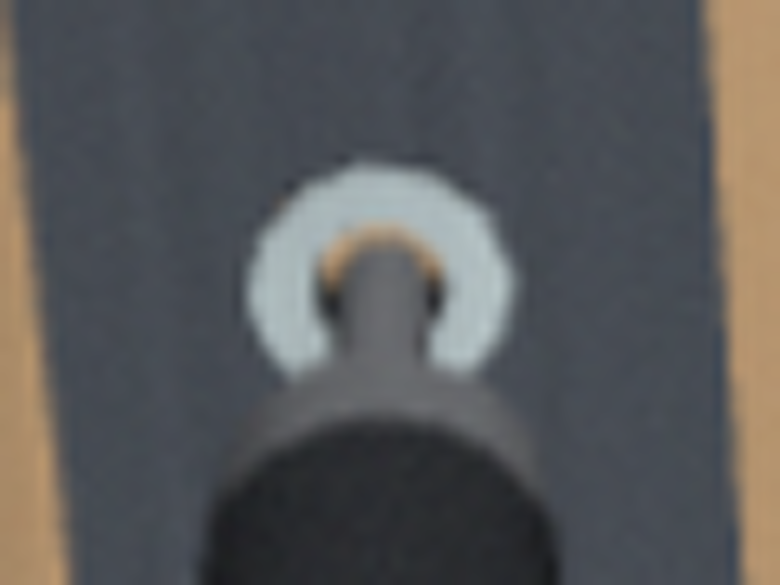

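The point overlaps the hole at about (383,286), with the tip silhouette ending at row 240 and a cedar crescent behind it. I'll compare this with the model for both hypotheses.

```bash
python3 - <<'E'
from h import *
from scipy.optimize import least_squares
A=np.array([-.2116,.9774,0]);B=np.array([.9774,.2116,0])
for n,rc,obs,oz in(('w4',(400/10,143/10,245,205),205+178/10-.45,.1246),('w5',(389/13,228/13,255,205),205+230/13-.46,.1193),('w6',(383/13,286/13,255,205),205+240/13-.46,.1104)):
    s=load(n);f=210/np.tan(np.radians(float(s['fov_y']))/2);T=s['T']
    def proj(X):
        c=(np.atleast_2d(X)-T[:3,3])@T[:3,:3]; return np.stack([s['cx']+f*c[:,0]/c[:,2],s['cy']+f*c[:,1]/c[:,2]],1)
    H=px(s,rc[0]+rc[2]-.46,rc[1]+rc[3]-.46,h=.024)
    p=cloud(s);q=p[240:310,255:315].reshape(-1,3);P=[.529,-.0975]
    k=q[(np.hypot(*(q[:,:2]-P).T)<.0105)&(q[:,2]>.066)&(q[:,2]<.095)]
    a=least_squares(lambda a:np.hypot(*(k[:,:2]-a).T)-.0075,P,loss='soft_l1',f_scale=.0005).x
    g=np.random.default_rng(0).normal(size=(4000,3));g/=np.linalg.norm(g,axis=1)[:,None];g[:,2]=-abs(g[:,2])
    for off in (.0035,.0085):
        tip=np.array([*a,oz-.0967+off])
        if n=='w6':tip[2]=.019 if off<.005 else .024
        v=proj(tip+[0,0,.0024]+.0024*g)[:,1].min()
        print(n,off,'axis-hole tool xy mm',((np.array([*a,.024])-H)@np.c_[A,B]*1e3).round(2),'sil v pred',v.round(2),'obs',round(obs,2))
E
```

```text
w4 0.0035 axis-hole tool xy mm [-0.47 -0.57] sil v pred 220.85 obs 222.35
w4 0.0085 axis-hole tool xy mm [-0.47 -0.57] sil v pred 223.5 obs 222.35
w5 0.0035 axis-hole tool xy mm [-0.15 -0.49] sil v pred 220.99 obs 222.23
w5 0.0085 axis-hole tool xy mm [-0.15 -0.49] sil v pred 223.64 obs 222.23
w6 0.0035 axis-hole tool xy mm [-0.41 -0.26] sil v pred 222.02 obs 223.0
w6 0.0085 axis-hole tool xy mm [-0.41 -0.26] sil v pred 224.71 obs 223.0
```

```bash
python3 -m jog '{"travel":[[0,0,-0.001],[0,0,-0.001],[0,0,-0.0005],[0,0,0]],"twist":[0,0,0,0],"jaw":[-1,-1,-1,-1]}'|sed -n '2,4p'
python3 -m jog '{"travel":[[0,0.0005,0],[0,0.0005,0],[0,0,0]],"twist":[0,0,0],"jaw":[-1,-1,-1]}'|sed -n '2,4p'
python3 -m jog '{"travel":[[0,0.0003,0],[0,0.0003,0],[0,0,0]],"twist":[0,0,0],"jaw":[-1,-1,-1]}'|sed -n '2,4p'
```

```text
position: [0.5291, -0.0972, 0.1125]
tcp_rot: [-3.142, -0.0, 1.784]
ft_force: [0.4, -0.8, 1.0]
position: [0.5299, -0.0969, 0.1125]
tcp_rot: [-3.141, -0.0, 1.784]
ft_force: [-0.7, -0.9, -0.6]
position: [0.5305, -0.0968, 0.1125]
tcp_rot: [-3.141, -0.0, 1.784]
ft_force: [-1.6, -1.2, -0.3]
```

```bash
python3 -m jog '{"travel":[[0,0.0003,0],[0,0.0003,0],[0,0,0]],"twist":[0,0,0],"jaw":[-1,-1,-1]}'|sed -n '2,4p'
python3 -m jog '{"travel":[[0,-0.0005,0],[0,-0.0005,0],[0,-0.0005,0],[0,-0.0005,0],[0,-0.0005,0],[0,0,0]],"twist":[0,0,0,0,0,0],"jaw":[-1,-1,-1,-1,-1,-1]}'|sed -n '2,4p'
python3 -m jog '{"travel":[[0,-0.0003,0],[0,-0.0003,0],[0,0,0]],"twist":[0,0,0],"jaw":[-1,-1,-1]}'|sed -n '2,4p'
```

```text
position: [0.5309, -0.0967, 0.1125]
tcp_rot: [-3.14, -0.001, 1.784]
ft_force: [-3.6, -1.2, -0.4]
position: [0.5293, -0.0974, 0.1131]
tcp_rot: [3.141, 0.001, 1.784]
ft_force: [0.8, -0.8, -1.2]
position: [0.5285, -0.0974, 0.1129]
tcp_rot: [3.141, 0.0, 1.784]
ft_force: [1.3, 0.0, -1.5]
```

A wall was felt on the +y side with the tip off the bottom, so the point is in the hole. I'll find the other walls to centre it.

```bash
python3 -m jog '{"travel":[[0,-0.0003,0],[0,-0.0003,0],[0,0,0]],"twist":[0,0,0],"jaw":[-1,-1,-1]}'|sed -n '2,4p'
python3 -m jog '{"travel":[[0,0.0007,0],[0,0.0007,0],[0.0005,0,0],[0.0005,0,0],[0,0,0]],"twist":[0,0,0,0,0],"jaw":[-1,-1,-1,-1,-1]}'|sed -n '2,4p'
python3 -m jog '{"travel":[[0.0004,0,0],[0.0004,0,0],[0,0,0]],"twist":[0,0,0],"jaw":[-1,-1,-1]}'|sed -n '2,4p'
python3 -m jog '{"travel":[[-0.0006,0,0],[-0.0006,0,0],[-0.0006,0,0],[-0.0006,0,0],[0,0,0]],"twist":[0,0,0,0,0],"jaw":[-1,-1,-1,-1,-1]}'|sed -n '2,4p'
python3 -m jog '{"travel":[[-0.0004,0,0],[-0.0004,0,0],[0,0,0]],"twist":[0,0,0],"jaw":[-1,-1,-1]}'|sed -n '2,4p'
```

```text
position: [0.5281, -0.0975, 0.113]
tcp_rot: [3.141, 0.0, 1.784]
ft_force: [0.7, 0.0, -2.0]
position: [0.5288, -0.0962, 0.1127]
tcp_rot: [-3.141, -0.0, 1.784]
ft_force: [-0.5, -0.2, -0.6]
position: [0.5288, -0.0956, 0.1128]
tcp_rot: [-3.142, 0.0, 1.784]
ft_force: [-0.1, -0.3, -1.7]
position: [0.5293, -0.0978, 0.1128]
tcp_rot: [-3.142, -0.0, 1.784]
ft_force: [-0.2, 0.1, -1.2]
position: [0.5294, -0.0983, 0.1128]
tcp_rot: [-3.141, -0.001, 1.784]
ft_force: [-0.6, 1.9, -1.6]
```

```bash
cat > a.py <<'E'
from workcell import robot
import numpy as np
o=robot.observe();y=1.784
print('tool f',(o['ft_force'][:2]@[np.cos(y),np.sin(y)]).round(2),(o['ft_force'][:2]@[np.sin(y),-np.cos(y)]).round(2),'fz',o['ft_force'][2].round(2),'torq',o['ft_torque'].round(3),'p',o['position'].round(4))
E
python3 -m jog '{"travel":[[-0.0003,0,0],[-0.0003,0,0],[0,0,0],[0,0,0]],"twist":[0,0,0,0],"jaw":[-1,-1,-1,-1]}'>/dev/null; python3 a.py
python3 -m jog '{"travel":[[0.0007,0,0],[0.0007,0,0],[0.0006,0,0],[0,0,0],[0,0,0]],"twist":[0,0,0,0,0],"jaw":[-1,-1,-1,-1,-1]}' >/dev/null; python3 a.py
python3 -m jog '{"travel":[[0.0007,0,0],[0.0007,0,0],[0.0006,0,0],[0,0,0],[0,0,0]],"twist":[0,0,0,0,0],"jaw":[-1,-1,-1,-1,-1]}' >/dev/null; python3 a.py
python3 -m jog '{"travel":[[0.0003,0,0],[0.0003,0,0],[0,0,0]],"twist":[0,0,0],"jaw":[-1,-1,-1]}' >/dev/null; python3 a.py
python3 -m jog '{"travel":[[0,0,0]],"twist":[0],"jaw":[-1]}' >/dev/null; python3 a.py
```

```text
tool f 4.19 0.49 fz -0.35 torq [0.957 0.101 0.05 ] p [ 0.5295 -0.0989  0.1127]
tool f 1.04 0.18 fz -2.25 torq [0.074 0.042 0.026] p [ 0.5293 -0.0976  0.1129]
tool f -1.32 -0.18 fz -1.58 torq [-0.239 -0.006 -0.022] p [ 0.5289 -0.0955  0.1129]
tool f -2.35 -0.25 fz -2.43 torq [-0.588 -0.102  0.013] p [ 0.5288 -0.095   0.1129]
tool f -2.03 -0.69 fz -1.96 torq [-0.644 -0.105 -0.026] p [ 0.5288 -0.095   0.1129]
```

Both x walls are clearly felt, so the point is well inside the hole. I'll re-centre and press.

```bash
python3 -m jog '{"travel":[[-0.0008,0,0],[-0.0008,0,0],[-0.0007,0,0],[0,0,0],[0,0,0]],"twist":[0,0,0,0,0],"jaw":[-1,-1,-1,-1,-1]}' >/dev/null; python3 a.py
python3 -m jog '{"travel":[[0,0,0.0005],[0,0,0.0005],[0,0,0.0005],[0,0,0]],"twist":[0,0,0,0],"jaw":[-1,-1,-1,-1]}' >/dev/null; python3 a.py
python3 -m jog '{"travel":[[0,0,0.0005],[0,0,0.001],[0,0,0.001],[0,0,0]],"twist":[0,0,0,0],"jaw":[-1,-1,-1,-1]}' >/dev/null; python3 a.py
python3 -m jog '{"travel":[[0,0,0.001],[0,0,0.001],[0,0,0.0005],[0,0,0]],"twist":[0,0,0,0],"jaw":[-1,-1,-1,-1]}' >/dev/null; python3 a.py
```

```text
tool f -0.01 0.29 fz -1.38 torq [0.078 0.052 0.067] p [ 0.529  -0.0967  0.1127]
tool f 1.74 -1.07 fz 3.22 torq [0.222 0.322 0.038] p [ 0.5292 -0.0969  0.1115]
tool f 0.58 -0.09 fz 4.02 torq [ 0.232  0.363 -0.013] p [ 0.5292 -0.0969  0.1088]
tool f 2.1 -0.46 fz 4.65 torq [0.306 0.349 0.042] p [ 0.5292 -0.0969  0.1064]
```

```bash
python3 -m jog '{"travel":[[0,0,0.0005],[0,0,0.0005],[0,0,0]],"twist":[0,0,0],"jaw":[-1,-1,-1]}' >/dev/null; python3 a.py
python3 -m jog '{"travel":[[0,0,0.0005],[0,0,0]],"twist":[0,0],"jaw":[-1,-1]}' >/dev/null; python3 a.py
python3 -m jog '{"travel":[[0,0,0.0004],[0,0,0]],"twist":[0,0],"jaw":[-1,-1]}' >/dev/null; python3 a.py
python3 -m jog '{"travel":[[0,0,0.0003],[0,0,0]],"twist":[0,0],"jaw":[-1,-1]}' >/dev/null; python3 a.py
```

```text
tool f 1.71 -1.46 fz 5.85 torq [0.313 0.407 0.016] p [ 0.5292 -0.097   0.1054]
tool f 2.31 -1.49 fz 6.45 torq [0.377 0.466 0.035] p [ 0.5293 -0.097   0.1051]
tool f 1.66 -2.1 fz 7.33 torq [ 0.303  0.52  -0.021] p [ 0.5293 -0.097   0.1048]
tool f 2.2 -1.43 fz 7.87 torq [ 0.359  0.573 -0.002] p [ 0.5294 -0.097   0.1047]
```

```bash
python3 -m jog '{"travel":[[0,0,0.0003],[0,0,0]],"twist":[0,0],"jaw":[-1,-1]}' >/dev/null; python3 a.py
python3 -m jog '{"travel":[[0,0,0.0003],[0,0,0]],"twist":[0,0],"jaw":[-1,-1]}' >/dev/null; python3 a.py
```

```text
tool f 2.89 -1.99 fz 8.43 torq [0.376 0.644 0.049] p [ 0.5294 -0.097   0.1045]
tool f 2.18 -3.46 fz 8.77 torq [ 0.418  0.685 -0.006] p [ 0.5294 -0.0971  0.1042]
```

```bash
python3 -m jog '{"travel":[[0,0,0.0002],[0,0,0]],"twist":[0,0],"jaw":[-1,-1]}' >/dev/null; python3 a.py
python3 -m jog '{"travel":[[0,0,0.0002],[0,0,0]],"twist":[0,0],"jaw":[-1,-1]}' >/dev/null; python3 a.py
```

```text
tool f 2.86 -2.08 fz 8.95 torq [ 0.439  0.678 -0.048] p [ 0.5294 -0.0971  0.1041]
tool f 2.62 -2.27 fz 8.72 torq [0.387 0.702 0.011] p [ 0.5294 -0.097   0.1039]
```

```bash
python3 -m jog '{"travel":[[0,0,0.0003],[0,0,0]],"twist":[0,0],"jaw":[-1,-1]}' >/dev/null; python3 a.py
python3 -m jog '{"travel":[[0,0,0.0002],[0,0,0]],"twist":[0,0],"jaw":[-1,-1]}' >/dev/null; python3 a.py
```

```text
tool f 2.34 -2.34 fz 7.31 torq [0.388 0.55  0.036] p [ 0.5294 -0.097   0.1035]
tool f 1.95 -1.5 fz 6.81 torq [0.354 0.512 0.015] p [ 0.5294 -0.097   0.1031]
```

Past the peak and the force is falling, so a little more takes it clear of 9.2 mm.

```bash
python3 -m jog '{"travel":[[0,0,0.0003],[0,0,0]],"twist":[0,0],"jaw":[-1,-1]}' >/dev/null; python3 a.py
python3 -m jog '{"travel":[[0,0,0.0002],[0,0,0]],"twist":[0,0],"jaw":[-1,-1]}' >/dev/null; python3 a.py
python3 -m jog '{"travel":[[0,0,0.0002],[0,0,0]],"twist":[0,0],"jaw":[-1,-1]}' >/dev/null; python3 a.py
```

```text
tool f 1.79 -1.02 fz 4.22 torq [0.258 0.333 0.035] p [ 0.5293 -0.0969  0.1025]
tool f 1.76 -0.22 fz 3.26 torq [0.306 0.15  0.013] p [ 0.5291 -0.0969  0.1019]
tool f 0.8 -0.34 fz 2.8 torq [ 0.258  0.084 -0.015] p [ 0.5291 -0.0969  0.1017]
```

Snapped: the force collapsed to about 4.3 N near full stroke without ever passing about 10.5 N. I'll let up and carry it back.

```bash
python3 -m jog '{"travel":[[0,0,-0.002],[0,0,-0.003],[0,0,-0.005],[0,0,-0.01],[0,0,-0.015],[0,0,-0.02],[0,0,-0.02],[0,0,-0.02],[0,0,-0.017],[0,0,-0.006]],"twist":[0,0,0,0,0,0,0,0,0,0],"jaw":[-1,-1,-1,-1,-1,-1,-1,-1,-1,-1]}' >/dev/null; python3 a.py
python3 -m jog '{"travel":[[0.013,0.002,0],[0.026,0.0043,0],[0.026,0.0043,0],[0.03,0.0050,0],[0.03,0.005,0],[0.03,0.005,0],[0.03,0.005,0],[0.03,0.005,0],[0.026,0.0043,0],[0.0194,0.0020,0]],"twist":[0,0,0,0,0,0,0,0,0,0],"jaw":[-1,-1,-1,-1,-1,-1,-1,-1,-1,-1]}' >/dev/null
python3 -m jog '{"travel":[[0,0,0],[0,0,0],[0,0,0]],"twist":[0,0,0],"jaw":[-1,-1,-1]}' >/dev/null
python3 - <<'E'
from h import *
from scipy.optimize import least_squares
import a
o=robot.observe();P=o['position'];s=snap('wrist','w7')
def ax(n,P):
    s=load(n);q=cloud(s)[235:310,255:315].reshape(-1,3);k=q[(np.hypot(*(q[:,:2]-P[:2]).T)<.011)&(q[:,2]>P[2]-.055)&(q[:,2]<P[2]+.02)]
    r=lambda a:np.hypot(*(k[:,:2]-a[:2]-np.outer(k[:,2]-P[2],a[2:])).T)-.0075
    a=least_squares(r,[*P[:2],0,0],loss='soft_l1',f_scale=.0005).x;print(n,(a[:2]-P[:2]).round(4),a[2:].round(4),len(k))
ax('w7',P);ax('w3',np.array([.52885,-.0982,.1493]))
E
```

```text
tool f -0.17 0.01 fz -0.98 torq [-0.06  -0.002 -0.033] p [ 0.53   -0.0974  0.2227]
tool f -0.39 0.66 fz -1.52 torq [-0.007 -0.004 -0.017] p [0.5146 0.166  0.2192]
w7 [-0.0011 -0.0001] [ 0.001  -0.0036] 2281
w3 [-0.0011 -0.0001] [-0.0023 -0.003 ] 2284
```

```bash
python3 -m jog '{"travel":[[0.0004,0.0004,0.012],[0,0,0.012],[0,0,0.012],[0,0,0.012],[0,0,0.012],[0,0,0.012],[0,0,0.010],[0,0,0.008],[0,0,0.005],[0,0,0]],"twist":[0,0,0,0,0,0,0,0,0,0],"jaw":[-1,-1,-1,-1,-1,-1,-1,-1,-1,-1]}' >/dev/null; python3 a.py
python3 -m jog '{"travel":[[0,0,0.002],[0,0,0.002],[0,0,0.002],[0,0,0]],"twist":[0,0,0,0],"jaw":[-1,-1,-1,-1]}' >/dev/null; python3 a.py
```

```text
tool f -0.61 -0.15 fz -1.93 torq [-0.048 -0.046  0.017] p [0.515  0.1669 0.1242]
tool f -0.54 -0.54 fz -1.98 torq [-0.007  0.008  0.001] p [0.5152 0.1669 0.1188]
```

```bash
python3 -m jog '{"travel":[[0,0,0.003],[0,0,0.003],[0,0,0.003],[0,0,0.003],[0,0,0.003],[0,0,0.002],[0,0,0]],"twist":[0,0,0,0,0,0,0],"jaw":[-1,-1,-1,-1,-1,-1,-1]}' >/dev/null; python3 a.py
python3 -m jog '{"travel":[[0,0,0.001],[0,0,0.0005],[0,0,0]],"twist":[0,0,0],"jaw":[-1,-1,-1]}' >/dev/null; python3 a.py
python3 -m jog '{"travel":[[0,0,0.0005],[0,0,0]],"twist":[0,0],"jaw":[-1,-1]}' >/dev/null; python3 a.py
python3 -m jog '{"travel":[[0,0,0.0005],[0,0,0]],"twist":[0,0],"jaw":[-1,-1]}' >/dev/null; python3 a.py
```

```text
tool f 0.16 0.94 fz -2.12 torq [-0.038 -0.026 -0.007] p [0.5151 0.1669 0.1015]
tool f 0.27 0.08 fz -2.55 torq [ 0.053 -0.012  0.033] p [0.5154 0.1669 0.1004]
tool f -0.14 0.23 fz -2.12 torq [-0.055  0.023 -0.018] p [0.5153 0.1669 0.0999]
tool f 0.66 -0.02 fz -1.11 torq [-0.008 -0.016  0.013] p [0.5153 0.1669 0.0993]
```

```bash
python3 -m jog '{"travel":[[0,0,0.0005],[0,0,0]],"twist":[0,0],"jaw":[-1,-1]}' >/dev/null; python3 a.py
python3 -m jog '{"travel":[[0,0,0.0002],[0,0,0]],"twist":[0,0],"jaw":[-1,-1]}' >/dev/null; python3 a.py
python3 -m jog '{"travel":[[0,0,0],[0,0,0],[0,0,0],[0,0,0],[0,0,0],[0,0,0],[0,0,0],[0,0,0]],"twist":[0,0,0,0,0,0,0,0],"jaw":[-0.5,0,0.3,0.6,0.8,1,1,1]}'; python3 a.py
```

```text
tool f 0.63 0.35 fz -2.76 torq [-0.025 -0.035  0.008] p [0.5153 0.1669 0.0988]
tool f 0.51 0.08 fz -1.8 torq [0.02  0.075 0.026] p [0.5154 0.1669 0.0988]
t: 28.75
position: [0.5153, 0.1669, 0.0987]
tcp_rot: [-3.142, 0.0, 1.784]
ft_force: [0.4, -0.3, -0.0]
opening: 1.001
gripper_force: 0.0
tool f -0.35 0.38 fz -0.04 torq [-0.039 -0.005 -0.028] p [0.5153 0.1669 0.0987]
```

```bash
python3 -m jog '{"travel":[[0,0,-0.005],[0,0,-0.015],[0,0,-0.02],[0,0,-0.02],[0,0,-0.02],[0,0,-0.02],[0,0,-0.02],[0,0,-0.02],[0,0,-0.01],[0,0,0]],"twist":[0,0,0,0,0,0,0,0,0,0],"jaw":[1,1,1,1,1,1,1,1,1,1]}' 
python3 - <<'E'
from h import *
s=snap('wrist','w8');snap('top','top1')
# punch top height
def hgt(s):
    p=cloud(s).reshape(-1,3);m=(np.hypot(p[:,0]-.515,p[:,1]-.166)<.012)&(p[:,2]>.12)&(p[:,2]<.16);return np.sort(p[m][:,2])[-12:].round(4),p[m].mean(0)
print(hgt(s),hgt(load('w1')))
cv2.imwrite('pics/w8c.png',cv2.resize(s['image'][130:330,200:400],None,fx=3,fy=3,interpolation=cv2.INTER_CUBIC))
d=np.abs(load('top1')['image'].astype(int)-load('top0')['image']).max(2);print('changed px near others',[(d[v0:v1,u0:u1]>60).sum() for u0,v0,u1,v1 in((95,200,150,240),(200,130,270,185),(300,150,345,195),(400,195,450,245))])
E
```

```text
t: 29.75
position: [0.5164, 0.1671, 0.2513]
tcp_rot: [3.137, 0.0, 1.784]
ft_force: [-0.2, -0.8, 0.3]
opening: 0.999
gripper_force: 0.0
(array([0.1375, 0.1375, 0.1375, 0.1375, 0.1375, 0.1375, 0.1375, 0.1376,
       0.1376, 0.1377, 0.1378, 0.138 ]), array([0.51371506, 0.16924074, 0.13315379])) (array([0.1373, 0.1374, 0.1374, 0.1374, 0.1374, 0.1375, 0.1375, 0.1376,
       0.1376, 0.1377, 0.1377, 0.1379]), array([0.51353594, 0.1692573 , 0.13291572]))
changed px near others [np.int64(0), np.int64(0), np.int64(0), np.int64(0)]
```

View pics/w8c.png

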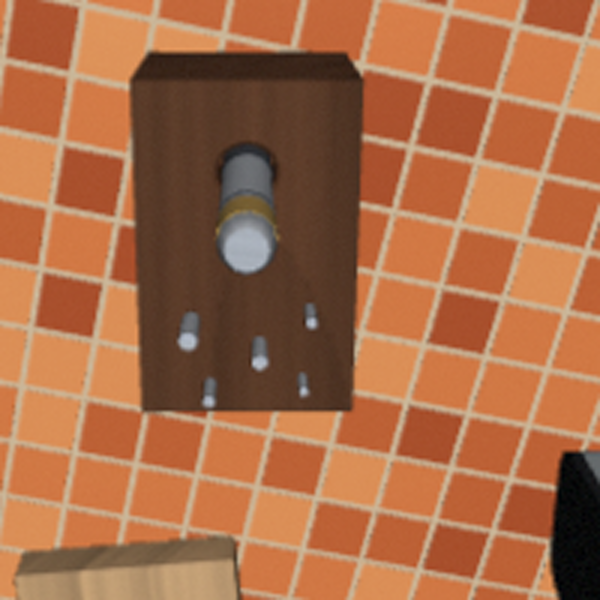

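The punch stands upright in its bore, with its top at crop (246,245) and at the same height as at the start. Nothing else has moved.

```bash
python3 -c "
from workcell import robot
print(robot.finish_job())"
```

```text
the job is handed in; nothing more can be done
None
```

The job is done and handed in: the punch snapped in the free hole at a peak of about 10.5 N, it stands fully home in its bore again, and nothing else moved; while centring in the hole I nudged its sides with up to about 4 N.

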